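# Draw the spindle from its leaning stand and lay it in the V-block gauge

### The arm

A 6-joint arm with a two-finger parallel gripper is mounted at the origin on the work surface. World frame = base frame: x ahead of the robot, y to its left, z up, the work surface at z = 0. Lengths are in mm, angles in rad, forces in N, time in s.
With the tool pointing down it reaches from about 275 to 850 mm from the base axis. Payload 19 kg.
Tool frame: the origin (TCP) lies midway between the tips of the shut fingers; the grasp point (between the pads) lies 19 mm behind it; z points along the fingers, y is the line along which they close (so a half turn about z gives the same grasp; the last joint's range is limited). The gripper opens to 85 mm and grips with 20 to 120 N. Pads are 22 mm wide; open, the fingers measure 114 mm over their backs; the gripper's body (76 mm by 85 mm) begins 54 mm behind the grasp point. The pads swing forward as they close: fully open they stand 13 mm farther back than shut.
Start: joints at [-1.329, 0.15, 1.437, -0, 1.554, -0.134], TCP at [211.007, -534.852, 231.267] pointing down, gripper open.
Joint ranges: [-2.8, 2.8], [-0.68, 2.1], [0.12, 2.68], [-1.39, 4.53], [0.16, 2.79], [-2.81, 2.81]. Speed limits (rad/s): [1.89, 1.89, 2.22, 3.01, 3.01, 3.01].

### API

Orientations are given as a 3x3 rotation matrix whose columns are the frame's x, y, z axes.
In Python, from workcell import sensors, imaging, workorder, nets gives the robot as it stands. The module is installed in compiled form; this text tells all that it offers.
- The arm moves only by the tool step_arm, never from a script. Its argument "plan" is text: rows parted by semicolons, each of 6 numbers parted by spaces: the shift along the tool's x, y, z scaled (see below), then the turn, a rotation vector about the tool's x, y, z scaled (see below). A call has 1 to 8 rows; each row shifts and turns the commanded pose from where the row before left it, along the tool's axes as they then stand; what a row does not reach is not made up. The controller multiplies each number of a shift by 0.6 m and each number of a turn by pi rad. A row lasts 1/8 s, in which the tool goes at most 62.5 mm and 10.7 degrees, less where a joint would pass 70% of its speed; a pose out of reach is approached as far as the arm can. A call with a number of a shift or a turn outside -1 to 1 is refused whole. A call with a gripper value outside its range is refused whole. "grip" is the opening, from -1 (shut) to 1 (fully open), set as the call begins (left out, the last holds). The fingers move at their own pace and stop on an object; "grip_force" is the grip in N (left out, the last holds). Time passes only in rows, so rows that do not move let the fingers close. It gives the time, the measured TCP pose, the force, the opening and the grip force at its end, in the units of the state.
- sensors.sense(): the state, without advancing time (a new reading comes with each control period).
- imaging.capture(name): name is "scene" or "top" or "wrist"; returns the picture (400x640x3 uint8, blue, green, red); there is no depth.
- imaging.camera_info(name): a dict with "camera_matrix" (3x3 intrinsics, pixels), "extrinsics" (4x4, takes a point from world to camera coordinates). Camera axes: x right, y down, z forward; pixel columns grow to the right and rows downward; lengths in mm; the calibration is good to about 2 mm. A picture is of the moment at which its call begins: read the wrist's pose just before it. camera_info takes no time and is no camera call; for the wrist camera it gives the pose at the moment of the call.
- workorder.hand_in(): hands the job in; it is judged then, once.
Trained networks look in the newest picture that a camera, given by its name, has taken for a name from the list of things; names that differ only in an ending like _2 or _b are one class to them, and where a whole thing is asked for, a point or a joint stands for the part that bears it (a point fixed in the world has none). Each returns a list of dicts, best first, with "confidence" (0 to 1); they miss things now and then, are a little off and sometimes report something else, mostly with a low value. They report only what shows in the picture. A call takes as long as a camera call. They do not tell look-alikes from the thing itself.
- nets.spot_in(camera, name): "extent" ([left, top, width, height] in pixels, round what is visible of it).
The state is a dict: "clock": time; "qpos": joint angles; "qd": joint speeds; "tau": joint torques, N m; "ee_pos": TCP position; "eef_rot": TCP orientation; "contact_force": force on the tool from outside, world axes, zero at the start; "torque": the same for the moment, N m; "grip_width": opening from 0.0 (shut) to 1.0 (fully open); "finger_force": force on a finger pad.
Only numpy, scipy, OpenCV 4.12 (cv2) and the standard library are available. Lean on these libraries where they do the work, as an engineer would, in place of code of your own. Each camera call takes 0.05 s, during which the arm holds its last target. There are 200 camera calls.

### The job

Draw the steel spindle out of its leaning stand without tipping or dragging the stand, and set it gently, still held, into both vees of the gauge with its head at the open end and its foot about 10 mm short of the end stop. Then slide it along the vees until the foot meets the stop, press it there with a light push of about 10 N (never over 35 N), and let go. Leave the beaker, the weight and the brass disc where they are.

Things in the scene. Friction and masses are not known exactly. Their poses are not given: they have to be found in the camera images.
- spindle: Loose bare-steel spindle, 194 mm long, 0.3 to 0.45 kg: 14 mm shaft; collar 26 mm across at 75 to 83 mm from the foot; cylindrical head 36 mm across at 168 to 194 mm. Origin: centre of the foot's end face; z along the shaft to the head. Grip the shaft between collar and head; balance point 130 mm from the foot. At the start its foot is 75 mm deep in the stand's tube, collar on the tube's mouth.
- spindle_end (a point): Centre of the spindle's head-end face (194 mm from the foot on the axis).
- stand: Loose stand, 1.4 kg: dark steel base plate 150 x 100 x 14 mm and an aluminium tube 32 mm across, 85 mm long, bore 17.4 mm across and 80 mm deep, leaning 35 degrees from vertical towards the stand's own +x. Origin: centre of the base's underside, z up. The tube's axis lies in the stand's x-z plane; the spindle comes out along it.
- stand_mouth (a point): Centre of the tube's mouth, on its axis (4 mm along +x and 90 mm up in the stand's frame).
- gauge: Fixed gauge: dark steel base 220 (x) x 70 x 12 mm with two aluminium 90-degree V-blocks and an upright end stop at its -x end. Origin: centre of the underside, z up. The vees run along x at y = 0, 16 mm thick, centred at x = -72 and +56 mm, 34 mm wide at the top, tops 66 mm above the table; a shaft lying in them has its axis 58 mm above the table. Only the base plate lies between them.
- gauge_home (a point): Point on the end stop's inner face (gauge x = -100 mm), 58 mm above the table, where the centre of the spindle's foot belongs; the shaft then runs along the gauge's +x and the head lies beyond the vee at +56 mm, at the open end.
- stop: The gauge's fixed upright end stop: aluminium plate 10 mm thick (gauge x), 50 mm wide, 66 mm high on the base, its top 78 mm above the table. Origin: centre of its underside; its inner face is 5 mm from there along the gauge's +x.
- beaker: Bystander: open glass beaker, 60 mm across, 85 mm high; origin: centre of its underside.
- weight: Bystander: steel weight, 54 mm across, 70 mm high with its small knob; origin: centre of its underside.
- platen: Bystander: brass disc, 90 mm across, 22 mm high; origin: centre of its underside.
Things that resemble listed ones, but are neither listed nor needed, are in the scene too. Leave any turquoise look-alike of the gauge alone. What is shaped like the spindle but green is not meant.

How it is judged (in metres and radians):
On the way, in this order (a step that is already met when the one before it is completed fails the run):
1. the spindle's foot is drawn clear of the stand's tube (at least 10 mm above its mouth), the stand no longer touched by it (z of spindle in the frame of stand above 0.1 m and contact force between spindle and stand below 0.1 N), for 0.1 s.
2. the spindle, still held in the fingers, rests in both vees (axis within 4 mm of their line) with its foot 3 to 20 mm short of the stop (y of spindle in the frame of gauge between -0.004 and 0.004 m and z of spindle in the frame of gauge between 0.054 and 0.062 m and y of spindle_end in the frame of gauge between -0.004 and 0.004 m and z of spindle_end in the frame of gauge between 0.054 and 0.062 m and x of spindle in the frame of gauge between -0.097 and -0.08 m and contact force between the fingers and spindle above 1 N and contact force between spindle and gauge above 0.5 N), for 0.1 s.
3. the foot is pressed against the stop with at least 3 N (contact force between spindle and stop above 3 N), for 0.1 s.
At the end, for the whole second after the job is handed in: Spindle released and still in both vees, axis within 4 mm of the vees' line at foot and head (sideways, height), head at the open end, foot within 1.5 mm of the stop; stand upright (0.06 rad), within 30 mm of its start; beaker, weight and disc within 20 mm of theirs (x of spindle in the frame of gauge between -0.103 and -0.0985 m and y of spindle in the frame of gauge between -0.004 and 0.004 m and z of spindle in the frame of gauge between 0.054 and 0.062 m and y of spindle_end in the frame of gauge between -0.004 and 0.004 m and z of spindle_end in the frame of gauge between 0.054 and 0.062 m and x of spindle_end in the frame of gauge above 0.08 m and linear speed of spindle below 0.02 m/s and angle between stand's own z axis and vertical below 0.06 rad and distance of stand from where it was at the start of the episode below 0.03 m and distance of each of beaker, weight, platen from where it was at the start of the episode below 0.02 m); the robot touches nothing.
It fails at once if the spindle is pressed or knocked against the stop with more than 35 N (contact force between spindle and stop above 35 N).
It fails at once if the stand is tipped by more than 0.15 rad, or dragged or lifted more than 30 mm (angle between stand's own z axis and vertical above 0.15 rad or distance of stand from where it was at the start of the episode above 0.03 m).
It fails at once if the spindle is dropped or pressed on the gauge with more than 50 N (contact force between spindle and gauge above 50 N).
It fails at once if the beaker, the weight or the brass disc is moved more than 20 mm (distance of any of beaker, weight, platen from where it was at the start of the episode above 0.02 m).
It also fails if it takes over 45 s, if anything falls off the work surface, if the arm or the gripper's body presses on something with over 40 N, if the wrist force passes 120 N, or if a joint passes its speed limit or range.

## Working session

There is one attempt and no reset: what is moved stays moved. The work goes in short steps, Python scripts to look and compute and a tool call to move; the robot and the scene stay as the last step left them, time stands still between calls to the robot, and variables do not carry over. Pictures are saved under pics/ and viewed, at most 10 in all, crops included, and the job is handed in when it is done.

Besides the shell and the picture viewer there is one more tool, called as a command line: name --argument value ..., lists and objects as JSON in quotes. step_arm: Moves the arm, as the interface text tells. Shifts and turns lie within -1 to 1; 1 stands for 0.6 m of shift or pi rad of turn. Its arguments: {"type":"object","properties":{"plan":{"type":"string"},"grip":{"type":"number"},"grip_force":{"type":"number"}},"required":["plan"]}

```bash
mkdir -p pics; python3 - <<'E'
from workcell import sensors, imaging, nets
import cv2, numpy as np
for c in ["scene","top"]:
    im=imaging.capture(c); cv2.imwrite(f"pics/{c}0.png",im)
    i=imaging.camera_info(c); print(c,np.array(i["camera_matrix"]).round(1).tolist(),np.array(i["extrinsics"]).round(3).tolist())
    for n in ["spindle","stand","gauge","stop","beaker","weight","platen"]:
        print(n,[(d["extent"],round(d["confidence"],2)) for d in nets.spot_in(c,n)][:3])
print(sensors.sense())
E
```

```text
scene [[434.9, 0.0, 318.9], [0.0, 434.9, 202.7], [0.0, 0.0, 1.0]] [[-0.627, 0.779, -0.018, 362.461], [0.431, 0.328, -0.84, -100.037], [-0.648, -0.535, -0.542, 1709.03], [0.0, 0.0, 0.0, 1.0]]
spindle [([360.8, 222.6, 27.7, 25.1], 0.87), ([462.6, 259.9, 11.9, 50.4], 0.84)]
stand [([353.3, 244.4, 64.3, 42.6], 0.96)]
gauge [([231.0, 190.5, 63.2, 46.2], 0.87), ([176.6, 177.9, 58.3, 50.5], 0.61)]
stop [([282.7, 189.7, 8.8, 19.8], 0.58), ([214.7, 177.6, 16.4, 18.1], 0.47)]
beaker [([304.5, 224.4, 23.5, 31.4], 0.62)]
weight [([329.2, 212.4, 17.7, 24.0], 0.7)]
platen [([281.7, 260.9, 30.9, 24.2], 0.56), ([354.1, 240.9, 63.7, 50.2], 0.19)]
top [[395.0, 0.0, 321.9], [0.0, 395.0, 194.2], [0.0, 0.0, 1.0]] [[0.003, -1.0, -0.022, -28.924], [-0.999, -0.002, -0.043, 523.844], [0.043, 0.022, -0.999, 1321.222], [0.0, 0.0, 0.0, 1.0]]
spindle [([245.6, 161.5, 13.4, 33.6], 0.81), ([175.4, 194.2, 30.7, 52.3], 0.68)]
stand [([234.9, 171.1, 40.5, 50.7], 0.91)]
gauge [([436.1, 126.3, 36.9, 66.2], 0.9), ([369.6, 150.3, 28.3, 65.8], 0.8)]
stop [([376.4, 208.6, 12.5, 5.4], 0.63), ([452.8, 185.9, 21.3, 9.1], 0.41
[... 233 characters left out ...]
       1.55379882e+00, -1.33990576e-01]), 'qd': array([-0.00028569, -0.00036926, -0.00210985,  0.001714  , -0.00075326,
       -0.00050539]), 'tau': array([ 5.02623607e-04, -7.12736249e+01, -5.71035218e+01, -6.14499231e-05,
        1.29135758e-03,  4.15214674e-05]), 'ee_pos': array([ 211.00574548, -534.84382577,  231.28743758]), 'eef_rot': array([[ 9.30218072e-01,  3.67007272e-01, -1.97634422e-05],
       [ 3.67007272e-01, -9.30218070e-01,  6.82622734e-05],
       [ 6.66843969e-06, -7.07521273e-05, -9.99999997e-01]]), 'contact_force': array([-0.22488113, -0.38535954,  0.1007048 ]), 'torque': array([ 0.00189907, -0.0255535 ,  0.01178742]), 'finger_force': 0.0, 'grip_width': 1.004433493426487}
```

```bash
python3 - <<'E'
import cv2
a=cv2.imread("pics/top0.png")[110:260,160:490]; b=cv2.imread("pics/scene0.png")[165:315,165:495]
f=lambda x:cv2.resize(x,(660*6//5,300),interpolation=cv2.INTER_CUBIC)
cv2.imwrite("pics/c1.png",cv2.vconcat([f(a),f(b)]))
E
```

```text
(no output)
```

View pics/c1.png

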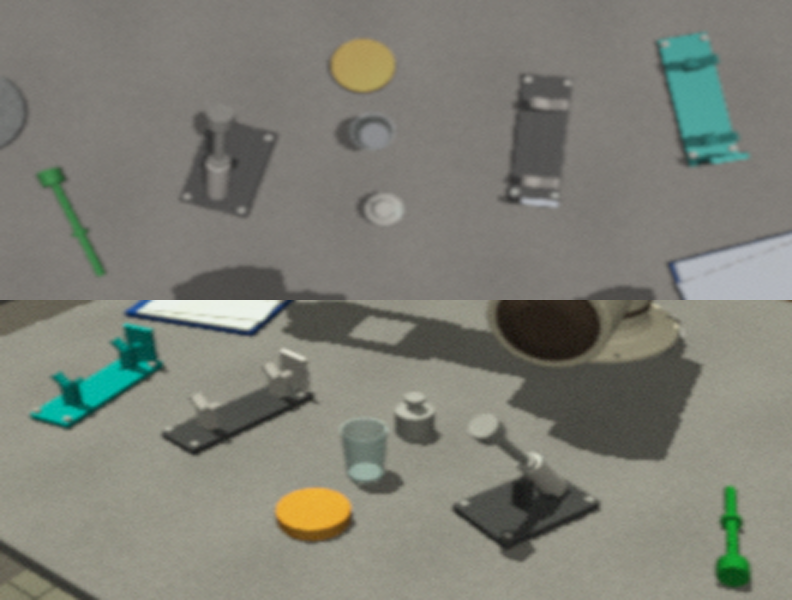

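```bash
cat > h.py <<'E'
import numpy as np, cv2
from workcell import sensors, imaging, nets
from scipy.optimize import least_squares
from scipy.spatial.transform import Rotation as R
def cam(c):
    i=imaging.camera_info(c); return np.array(i["camera_matrix"]),np.array(i["extrinsics"])
def proj(C,P):
    K,E=C; P=np.atleast_2d(P); q=(E[:3,:3]@P.T+E[:3,3:4]); q=K@q; return (q[:2]/q[2]).T
def ray(C,uv,z):
    K,E=C; Rm=E[:3,:3]; o=-Rm.T@E[:3,3]; d=Rm.T@np.linalg.inv(K)@np.array([uv[0],uv[1],1.]); return o+d*(z-o[2])/d[2]
E
python3 - <<'E'
from h import *
C=cam("top")
f=lambda u,v:(160+u/2.4,110+v/2)
for n,z,L in [("gauge",12,[(521,73),(575,78),(560,205),(508,200)]),("stand",14,[(278,133),(245,216),(181,201)]),("beaker",85,[(374,133)]),("weight",60,[(384,209)]),("platen",22,[(363,65)]),("tealgauge",12,[(700,95)])]:
    print(n,[ray(C,f(*p),z).round().tolist() for p in L])
print(np.array(cam("wrist")[0]).round(1).tolist()); s=sensors.sense(); E=cam("wrist")[1]
o=-E[:3,:3].T@E[:3,3]; print("cam in tool",s["eef_rot"].T@(o-s["ee_pos"]), s["eef_rot"].T@E[:3,:3].T)
E
```

```text
gauge [[685.0, -214.0, 12.0], [677.0, -289.0, 12.0], [463.0, -267.0, 12.0], [471.0, -195.0, 12.0]]
stand [[583.0, 128.0, 14.0], [443.0, 174.0, 14.0], [468.0, 264.0, 14.0]]
beaker [[577.0, -10.0, 85.0]]
weight [[456.0, -23.0, 60.0]]
platen [[698.0, 9.0, 22.0]]
tealgauge [[648.0, -463.0, 12.0]]
[[325.5, 0.0, 314.8], [0.0, 325.5, 190.5], [0.0, 0.0, 1.0]]
cam in tool [  78.90113201    0.4485507  -143.46349651] [[ 4.62815610e-04 -9.52926452e-01 -3.03201192e-01]
 [ 9.99999768e-01  5.92476287e-04 -3.35654429e-04]
 [ 4.99493501e-04 -3.03200966e-01  9.52926505e-01]]
```

step_arm --plan "0.093 -0.029 -0.006 0 0 0;0.093 -0.029 -0.006 0 0 0;0.093 -0.029 -0.006 0 0 0;0.093 -0.029 -0.006 0 0 0;0.093 -0.029 -0.006 0 0 0;0.093 -0.029 -0.006 0 0 0;0.093 -0.029 -0.006 0 0 0;0.093 -0.029 -0.006 0 0 0"

```text
clock: 1.8
ee_pos: [576.5, -240.1, 260.3]
eef_rot: [[0.93, 0.367, 0.0], [0.367, -0.93, -0.0], [0.0, 0.0, -1.0]]
contact_force: [0.4, -1.1, 0.5]
grip_width: 0.999
finger_force: 0.0
```

step_arm --plan "0 0 0 0 0 0.049;0 0 0 0 0 0.049;0 0 0 0 0 0.049;0 0 0 0 0 0"

```text
clock: 2.3
ee_pos: [575.2, -241.5, 260.0]
eef_rot: [[0.996, -0.085, -0.0], [-0.085, -0.996, 0.0], [-0.0, -0.0, -1.0]]
contact_force: [-0.7, 0.0, 0.1]
grip_width: 1.003
finger_force: 0.0
```

```bash
python3 - <<'E'
from h import *
C=cam("wrist"); im=imaging.capture("wrist"); cv2.imwrite("pics/w1.png",im); np.savez("w1.npz",K=C[0],E=C[1])
for n in ["gauge","stop"]: print(n,[(d["extent"],round(d["confidence"],2)) for d in nets.spot_in("wrist",n)][:3])
E
```

```text
gauge [([283.4, 59.6, 63.0, 200.6], 0.9), ([454.5, 0.6, 119.9, 190.5], 0.8)]
stop [([289.5, 229.3, 46.6, 36.6], 0.97), ([493.3, 158.2, 82.6, 33.0], 0.8)]
```

View pics/w1.png

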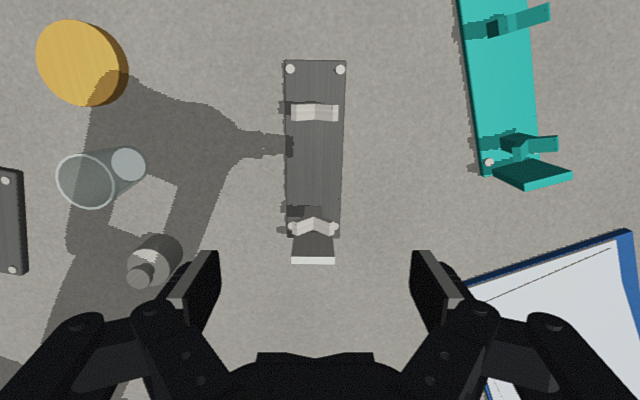

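```bash
python3 - <<'E'
import cv2
a=cv2.imread("pics/w1.png")
f=lambda x:cv2.resize(x,None,fx=5,fy=5,interpolation=cv2.INTER_CUBIC)
cv2.imwrite("pics/c2.png",cv2.hconcat([f(a[50:130,275:355]),f(a[195:275,275:355])]))
E
```

```text
(no output)
```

View pics/c2.png

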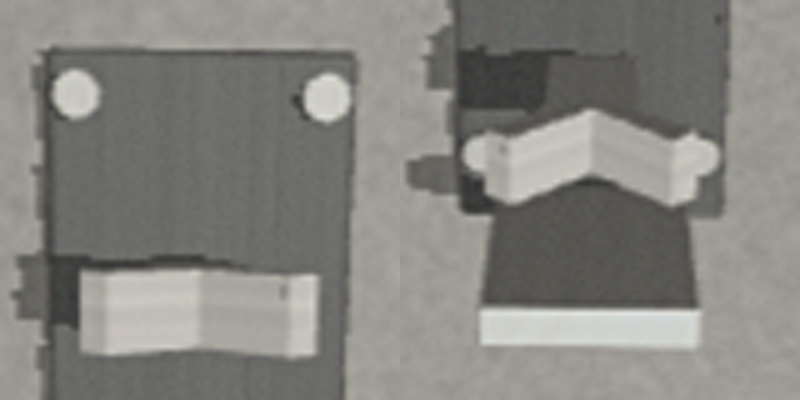

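```bash
python3 - <<'E'
from h import *
d=np.load("w1.npz"); C=(d["K"],d["E"])
P=np.array([[110,35,12],[110,-35,12],[-100,25,78],[-100,-25,78],[-110,25,78],[-110,-25,78],[64,0,48.1],[48,0,48.1],[-64,0,48.1],[-80,0,48.1]],float)
U=np.array([[284.6,60],[346.2,60.4],[291,256.6],[335,256.6],[291,264.2],[335,264.2],[315,104],[315,120],[313.4,217],[313.4,231]])
def T(p,P): return R.from_euler('z',p[2]).apply(P)+[p[0],p[1],0]
r=least_squares(lambda p:(proj(C,T(p,P))-U).ravel(),[574,-241,-.09],loss='soft_l1')
print(r.x,r.fun.reshape(-1,2).round(1).tolist())
# also cross check in top
print(proj(cam("top"),T(r.x,P[[0,1,6,8,2,3]])).round(1).tolist())
E
```

```text
[ 5.72556907e+02 -2.40309056e+02 -9.71991166e-02] [[-0.4, -0.2], [0.5, 0.3], [-0.2, -0.2], [0.4, 0.3], [-0.1, 0.1], [0.1, 0.6], [-0.1, 0.4], [-0.3, -0.2], [0.2, -0.2], [0.0, -1.8]]
[[377.9, 146.5], [398.6, 148.5], [388.5, 159.6], [384.9, 198.4], [377.3, 208.6], [392.9, 210.2]]
```

step_arm --plan "-0.018 -0.09 -0.004 0 0 0;-0.018 -0.09 -0.004 0 0 0;-0.018 -0.09 -0.004 0 0 0;-0.018 -0.09 -0.004 0 0 0;-0.018 -0.09 -0.004 0 0 0;-0.018 -0.09 -0.004 0 0 0;-0.018 -0.09 -0.004 0 0 0;-0.018 -0.09 -0.004 0 0 0"

```text
clock: 3.45
ee_pos: [525.7, 198.0, 279.6]
eef_rot: [[0.997, -0.083, 0.0], [-0.083, -0.997, 0.0], [0.0, -0.0, -1.0]]
contact_force: [1.3, -0.4, 0.6]
grip_width: 1.0
finger_force: 0.0
```

step_arm --plan "0 0 0 0 0 0.036;0 0 0 0 0 0.036;0 0 0 0 0 0"

```text
clock: 3.82
ee_pos: [526.2, 196.4, 279.4]
eef_rot: [[0.952, -0.305, 0.0], [-0.305, -0.952, 0.0], [0.0, -0.0, -1.0]]
contact_force: [-0.6, -0.7, -0.0]
grip_width: 0.997
finger_force: 0.0
```

```bash
python3 - <<'E'
from h import *
C=cam("wrist"); im=imaging.capture("wrist"); cv2.imwrite("pics/w2.png",im); np.savez("w2.npz",K=C[0],E=C[1])
for n in ["spindle","stand"]: print(n,[(d["extent"],round(d["confidence"],2)) for d in nets.spot_in("wrist",n)][:3])
x=im[0:270,190:450]; cv2.imwrite("pics/c3.png",cv2.resize(x,None,fx=2.2,fy=2.2,interpolation=cv2.INTER_CUBIC))
E
```

```text
spindle [([122.2, 206.3, 120.3, 103.7], 0.68)]
stand [([270.8, 88.7, 84.3, 118.9], 0.63)]
```

View pics/c3.png

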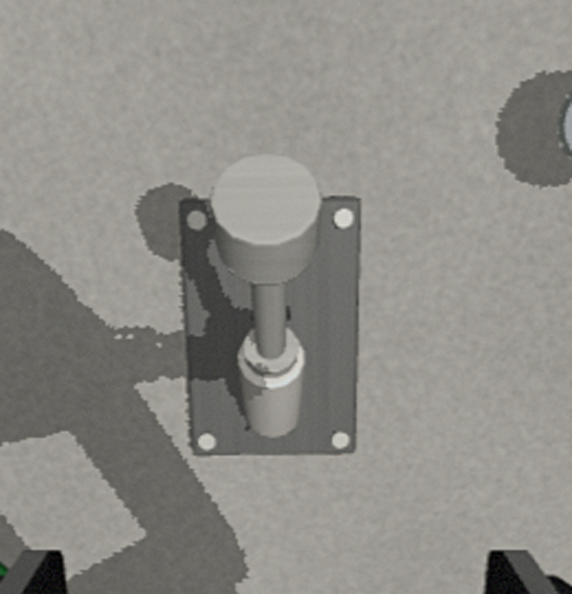

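```bash
python3 - <<'E'
from h import *
d=np.load("w2.npz"); C=(d["K"],d["E"])
a=np.array([np.sin(np.radians(35)),0,np.cos(np.radians(35))]); m=np.array([4,0,90.])
f=lambda u,v:(190+u/2.2,v/2.2)
P=np.array([[75,50,14],[75,-50,14],[-75,-50,14],[-75,50,14],m+119*a])
U=np.array([f(180,198),f(361,198),f(355,453),f(193,453),f(266,199)])
def T(p,P): return R.from_euler('z',p[2]).apply(P)+[p[0],p[1],0]
r=least_squares(lambda p:(proj(C,T(p,P))-U).ravel(),[525,196,-.31],loss='soft_l1')
print(r.x,r.fun.reshape(-1,2).round(1).tolist())
print("mouth",T(r.x,m),"grasp130",T(r.x,m+55*a),"tool z",R.from_euler('z',r.x[2]).apply([a[2],0,-a[0]]))
print(proj(cam("top"),T(r.x,P)).round(1).tolist())
E
```

```text
[ 5.28671347e+02  1.97832205e+02 -2.97174372e-01] [[-0.8, -1.0], [0.4, -2.0], [0.3, -0.4], [-0.8, 0.4], [0.3, 3.4]]
mouth [532.49601828 196.66092703  90.        ] grasp130 [562.65995783 187.42343362 135.05336244] tool z [ 0.78324673 -0.23986378 -0.57357644]
[[247.8, 167.2], [275.9, 175.8], [262.6, 218.3], [234.4, 209.5], [251.3, 166.5]]
```

step_arm --plan "-0.05 0 0 0 0 0;0 0 0 0 0.0583 0;0 0 0 0 0.0583 0;0 0 0 0 0.0583 0;0 0 0 0 0.0583 0;0 0 0 0 0.0583 0;0 0 0 0 0 0"

```text
clock: 4.85
ee_pos: [499.1, 198.9, 284.5]
eef_rot: [[0.594, -0.293, 0.749], [-0.177, -0.956, -0.234], [0.785, 0.007, -0.62]]
contact_force: [-0.3, 0.1, 0.2]
grip_width: 0.999
finger_force: 0.0
```

```bash
cat >> h.py <<'E'
def delta(T):
    s=sensors.sense(); d=s["eef_rot"].T@(np.array(T)-s["ee_pos"]); print("tcp",s["ee_pos"].round(1),"tool mm",d.round(1),"scaled",(d/600).round(4),"n",np.linalg.norm(d).round()); return s
def turn(Rt):
    s=sensors.sense(); print("turn scaled",(R.from_matrix(s["eef_rot"].T@Rt).as_rotvec()/np.pi).round(4))
def Rgoal(yaw,tilt): # spindle/tool x leaning tilt from vertical toward yaw
    c,s=np.cos(tilt),np.sin(tilt); x=R.from_euler('z',yaw).apply([s,0,c]); z=R.from_euler('z',yaw).apply([c,0,-s]); return np.array([x,np.cross(z,x),z]).T
E
python3 - <<'E'
from h import *
s=delta([495.8,207.8,188]); print(s["qpos"].round(2)); turn(Rgoal(-.297,np.radians(37.5))); print(Rgoal(-.297,np.radians(37.5)).round(2))
E
```

```text
tcp [499.1 198.9 284.5] tool mm [-79.2  -8.2  55.3] scaled [-0.132  -0.0136  0.0922] n 97.0
[ 0.61 -0.25  1.96 -0.85  0.98  2.81]
turn scaled [0.0015 0.0045 0.0015]
[[ 0.58 -0.29  0.76]
 [-0.18 -0.96 -0.23]
 [ 0.79  0.   -0.61]]
```

step_arm --plan "0 0 0 0 0 -0.0588;0 0 0 0 0 -0.0588;0 0 0 0 0 -0.0588;0 0 0 0 0 -0.0588;0 0 0 0 0 -0.0588;0 0 0 0 0 -0.0588;0 0 0 0 0 -0.0588;0 0 0 0 0 -0.0588"

```text
clock: 5.85
ee_pos: [500.9, 198.6, 286.2]
eef_rot: [[0.352, 0.565, 0.747], [0.934, -0.271, -0.235], [0.07, 0.78, -0.622]]
contact_force: [0.2, -1.0, 0.0]
grip_width: 1.0
finger_force: 0.0
```

step_arm --plan "0 0 0 0 0 -0.0588;0 0 0 0 0 -0.0588;0 0 0 0 0 -0.0588;0 0 0 0 0 -0.0588;0 0 0 0 0 -0.0588;0 0 0 0 0 -0.0588;0 0 0 0 0 -0.0588;0 0 0 0 0 -0.0588"

```text
clock: 6.85
ee_pos: [500.9, 198.6, 286.2]
eef_rot: [[-0.53, 0.403, 0.747], [0.357, 0.904, -0.235], [-0.77, 0.142, -0.622]]
contact_force: [-0.3, -0.8, 0.4]
grip_width: 1.0
finger_force: 0.0
```

step_arm --plan "0 0 0 0 0 -0.0588;0 0 0 0 0 0"

```text
clock: 7.1
ee_pos: [500.9, 198.6, 286.2]
eef_rot: [[-0.592, 0.301, 0.747], [0.189, 0.953, -0.235], [-0.783, 0.002, -0.621]]
contact_force: [0.3, -0.3, 0.1]
grip_width: 0.997
finger_force: 0.0
```

```bash
cat >> h.py <<'E'
def Rg(yaw,tilt): return Rgoal(yaw,tilt)@np.diag([-1,-1,1])
E
python3 - <<'E'
from h import *
s=delta([495.8,207.8,188]); print(s["qpos"].round(2)); turn(Rg(-.297,np.radians(37.5)))
E
```

```text
tcp [500.9 198.6 286.2] tool mm [81.7  7.  55. ] scaled [0.1361 0.0117 0.0917] n 99.0
[ 0.61 -0.24  1.95 -0.84  0.98 -0.33]
turn scaled [-0.0018 -0.0051 -0.0024]
```

step_arm --plan "0.068 0.006 0 -0.0018 -0.005 -0.0024;0.068 0.006 0 0 0 0;0 0 0.09 0 0 0;0 0 0 0 0 0"

```text
clock: 7.6
ee_pos: [496.4, 206.5, 186.1]
eef_rot: [[-0.583, 0.295, 0.757], [0.179, 0.955, -0.235], [-0.792, -0.001, -0.61]]
contact_force: [-1.2, 0.2, 0.4]
grip_width: 1.002
finger_force: 0.0
```

```bash
python3 - <<'E'
from h import *
delta([579.2,182.3,121]); turn(Rg(-.297,np.radians(37.5)))
C=cam("wrist"); im=imaging.capture("wrist"); cv2.imwrite("pics/w3.png",im)
th=np.radians(37.5); a=np.array([np.sin(th),0,np.cos(th)]); m=np.array([5.4,0,89.])
T=lambda P:R.from_euler('z',-.297).apply(P)+[527.6,198.1,0]
for s in (8,40,55,93,119):
    p=proj(C,T(m+s*a))[0]; print(s,p.round(1)); cv2.circle(im,tuple(int(v) for v in p),3,(0,0,255),1)
for p in proj(C,T(np.array([[75,50,14],[75,-50,14],[-75,-50,14],[-75,50,14]],float))): cv2.circle(im,tuple(int(v) for v in p),3,(0,255,0),1)
cv2.imwrite("pics/w3a.png",im)
E
```

```text
tcp [496.4 206.5 186.1] tool mm [ -1.    1.4 108.1] scaled [-0.0017  0.0024  0.1801] n 108.0
turn scaled [-0.001  -0.0005 -0.0002]
8 [315.8 131.9]
40 [315.8 175.8]
55 [315.8 195.2]
93 [315.8 241.2]
119 [315.8 270.4]
```

View pics/w3a.png

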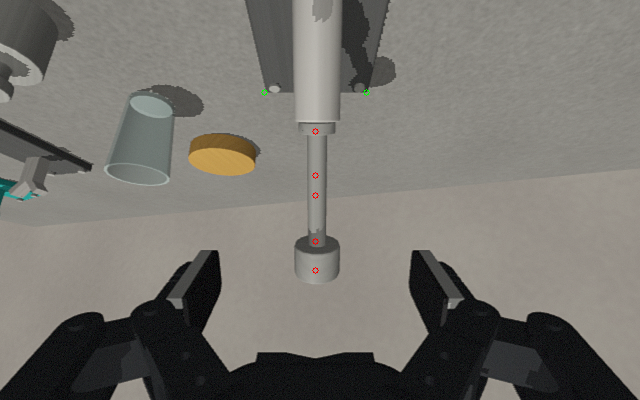

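step_arm --plan "-0.0008 0.0018 0.09 0 0 0;-0.0008 0.0017 0.09 0 0 0;0 0 0 0 0 0" --grip 1

```text
clock: 8.02
ee_pos: [580.2, 182.6, 122.0]
eef_rot: [[-0.582, 0.295, 0.758], [0.177, 0.955, -0.236], [-0.793, -0.003, -0.609]]
contact_force: [-1.0, -0.4, -0.9]
grip_width: 0.995
finger_force: 0.0
```

step_arm --plan "0 0 0 0 0 0;0 0 0 0 0 0;0 0 0 0 0 0;0 0 0 0 0 0;0 0 0 0 0 0;0 0 0 0 0 0" --grip -1 --grip_force 70

```text
clock: 8.78
ee_pos: [578.8, 184.3, 124.3]
eef_rot: [[-0.581, 0.289, 0.761], [0.172, 0.957, -0.232], [-0.795, -0.004, -0.606]]
contact_force: [-8.0, -2.9, 6.6]
grip_width: 0.139
finger_force: 68.2
```

step_arm --plan "-0.006 0 -0.003 0 0 0;-0.025 0 -0.001 0 0 0;-0.033 0 -0.0015 0 0 0"

```text
clock: 9.15
ee_pos: [598.5, 178.5, 155.8]
eef_rot: [[-0.583, 0.288, 0.759], [0.172, 0.957, -0.232], [-0.794, -0.005, -0.608]]
contact_force: [-0.5, -0.7, -4.7]
grip_width: 0.139
finger_force: 68.2
```

```bash
python3 - <<'E'
from h import *
s=sensors.sense(); print(s["contact_force"].round(1),s["ee_pos"].round(1)); C=cam("top"); im=imaging.capture("top")
a=im; b=imaging.capture("wrist")
cv2.imwrite("pics/m1.png",cv2.hconcat([cv2.resize(a[120:240,210:300],(360,480)),cv2.resize(b[:,160:480],(384,480))]))
E
```

```text
[-0.5 -0.7 -4.7] [598.5 178.5 155.8]
```

View pics/m1.png

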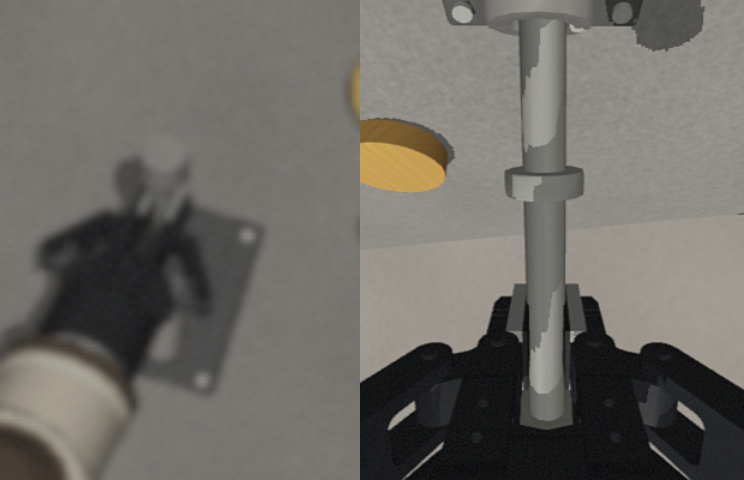

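step_arm --plan "-0.04 0 -0.0018 0 0 0;-0.05 0 -0.002 0 0 0;-0.05 0 -0.002 0 0 0;-0.04 0 0 0 0 0;0 0 0 0 0 0"

```text
clock: 9.88
ee_pos: [659.3, 160.6, 244.5]
eef_rot: [[-0.581, 0.29, 0.761], [0.173, 0.957, -0.232], [-0.795, -0.003, -0.606]]
contact_force: [-0.2, 0.4, -4.5]
grip_width: 0.139
finger_force: 68.4
```

```bash
python3 - <<'E'
from h import *
s=delta([0,0,0]); print(s["qpos"].round(2),s["contact_force"].round(1))
C=cam("wrist"); im=imaging.capture("wrist"); np.savez("w4.npz",K=C[0],E=C[1],R=s["eef_rot"],p=s["ee_pos"]); cv2.imwrite("pics/w4.png",im[:,180:460])
x,z=s["eef_rot"][:,0],s["eef_rot"][:,2]; g=s["ee_pos"]-19*z
for d in (0,-47,-55,-130): print(d,(g-d*x*1).round(1),proj(C,g-d*x).round(1))
E
```

```text
tcp [659.3 160.6 244.5] tool mm [ 549.7 -343.9 -315.9] scaled [ 0.9162 -0.5731 -0.5264] n 721.0
[ 0.36  0.01  1.82 -0.85  0.69 -0.42] [-0.2  0.4 -4.5]
0 [644.8 165.  256.1] [[313.5 272.2]]
-47 [617.5 173.1 218.7] [[313.4 165.7]]
-55 [612.9 174.5 212.3] [[313.3 145.2]]
-130 [569.3 187.5 152.7] [[313.  -95.4]]
```

View pics/w4.png

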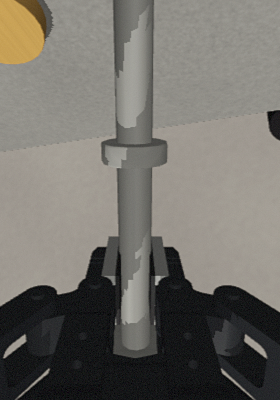

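```bash
python3 - <<'E'
from h import *
d=np.load("w4.npz"); C=(d["K"],d["E"]); x,y,z=d["R"].T; g=d["p"]-19*z
im=cv2.imread("pics/w4.png").astype(float)
for v in (10,40,70,100,180,200): 
    row=cv2.GaussianBlur(im,(3,3),0)[v].mean(1)[90:180]; gr=np.abs(np.diff(row)); print(v,[(int(i)+90+180,int(gr[i])) for i in np.argsort(gr)[::-1][:5]])
for s in range(30,130,10):
    q=proj(C,[g+s*x,g+s*x-13*z,g+s*x+7*y,g+s*x-7*y]); print(s,"axis",q[0].round(1),"near",q[1].round(1),"w",(q[2]-q[3]).round(1)[0])
E
```

```text
10 [(292, 30), (333, 25), (293, 23), (334, 14), (332, 14)]
40 [(293, 29), (333, 23), (292, 23), (309, 21), (332, 21)]
70 [(294, 26), (332, 26), (293, 22), (333, 20), (302, 19)]
100 [(332, 27), (333, 17), (294, 17), (325, 12), (331, 10)]
180 [(296, 31), (331, 27), (297, 19), (332, 18), (295, 17)]
200 [(331, 29), (296, 28), (297, 27), (332, 18), (330, 12)]
30 axis [313.4 206.9] near [313.3 219.4] w 34.7
40 axis [313.4 183.1] near [313.2 193.4] w 35.5
50 axis [313.3 158.1] near [313.2 165.9] w 36.4
60 axis [313.3 131.9] near [313.2 137. ] w 37.3
70 axis [313.3 104.4] near [313.1 106.4] w 38.3
80 axis [313.2  75.4] near [313.1  74. ] w 39.2
90 axis [313.2  44.9] near [313.   39.7] w 40.3
100 axis [313.2  12.7] near [313.    3.3] w 41.4
110 axis [313.1 -21.3] near [312.9 -35.5] w 42.6
120 axis [313.1 -57.3] near [312.9 -76.8] w 43.8
```

```bash
python3 - <<'E'
from h import *
turn(Rg(-.0972,np.pi/2))
G=Rgoal(-.0972,np.pi/2)
print("tcp goal", R.from_euler('z',-.0972).apply([34.3,0,39])+[572.6,-240.3,0])
E
```

```text
turn scaled [-0.03    0.2911 -0.0575]
tcp goal [ 606.73809707 -243.62871269   39.        ]
```

step_arm --plan "0 0 0 -0.005 0.0485 -0.0096;0 0 0 -0.005 0.0485 -0.0096;0 0 0 -0.005 0.0485 -0.0096;0 0 0 -0.005 0.0485 -0.0096;0 0 0 -0.005 0.0485 -0.0096;0 0 0 -0.005 0.0485 -0.0096;0 0 0 0 0 0"

```text
clock: 10.8
ee_pos: [659.6, 158.6, 240.5]
eef_rot: [[-0.994, 0.107, 0.017], [0.107, 0.994, -0.009], [-0.018, -0.007, -1.0]]
contact_force: [0.5, 0.4, -4.9]
grip_width: 0.137
finger_force: 68.6
```

```bash
python3 - <<'E'
from h import *
s=delta([606.7,-243.6,160]); print(s["qpos"].round(2)); turn(Rg(-.0972,np.pi/2))
E
```

```text
tcp [659.6 158.6 240.5] tool mm [  11.  -404.9   83.4] scaled [ 0.0183 -0.6748  0.139 ] n 414.0
[ 0.13  0.36  1.16 -0.01  1.61 -1.34]
turn scaled [-0.0024  0.0056 -0.0032]
```

step_arm --plan "0.0023 -0.0843 0 -0.0024 0.0056 -0.0032;0.0023 -0.0843 0 0 0 0;0.0023 -0.0843 0 0 0 0;0.0023 -0.0843 0.02 0 0 0;0.0023 -0.0843 0.03 0 0 0;0.0023 -0.0843 0.03 0 0 0;0.0023 -0.0843 0.03 0 0 0;0.0023 -0.0843 0.03 0 0 0"

```text
clock: 11.8
ee_pos: [608.7, -242.8, 158.0]
eef_rot: [[-0.995, 0.095, 0.006], [0.095, 0.995, -0.001], [-0.006, -0.001, -1.0]]
contact_force: [0.3, 0.6, -3.4]
grip_width: 0.14
finger_force: 69.0
```

step_arm --plan "0 0 0 0 0 0;0 0 0 0 0 0"

```text
clock: 12.05
ee_pos: [609.3, -241.4, 158.9]
eef_rot: [[-0.995, 0.095, 0.005], [0.095, 0.995, 0.0], [-0.005, 0.001, -1.0]]
contact_force: [0.4, 0.8, -4.5]
grip_width: 0.136
finger_force: 69.3
```

```bash
python3 - <<'E'
from h import *
s=delta([606.7,-243.6,39]); turn(Rg(-.0972,np.pi/2)); print(s["contact_force"])
C=cam("wrist"); im=imaging.capture("wrist"); cv2.imwrite("pics/w5.png",im)
Ct=cam("top"); t=imaging.capture("top"); Cs=cam("scene"); sc=imaging.capture("scene")
T=lambda P:R.from_euler('z',-.0972).apply(np.array(P,float))+[572.6,-240.3,0]
x,y,z=s["eef_rot"].T; g=s["ee_pos"]-19*z
P=T([[-64,0,48.1],[-80,0,48.1],[-100,25,78],[-100,-25,78],[48,17,66],[64,17,66],[110,35,12],[110,-35,12]])
Q=np.array([g+132*x,g+57*x,g+49*x,g-36*x,g-62*x])
for c,i in ((C,im),(Ct,t),(Cs,sc)):
    for p in proj(c,P): 
        if abs(p).max()<2000: cv2.circle(i,tuple(int(round(v)) for v in p),1,(0,255,0),-1)
    for p in proj(c,Q): 
        if abs(p).max()<2000: cv2.circle(i,tuple(int(round(v)) for v in p),1,(0,0,255),-1)
u,v=proj(Cs,T([[0,0,60]]))[0].astype(int)
cv2.imwrite("pics/m2.png",cv2.hconcat([cv2.resize(im[0:240,200:440],(400,400)),cv2.resize(sc[v-50:v+50,u-50:u+50],(400,400),interpolation=cv2.INTER_CUBIC)]))
E
```

```text
tcp [ 609.3 -241.4  158.9] tool mm [  3.   -2.6 119.8] scaled [ 0.005  -0.0043  0.1997] n 120.0
turn scaled [0.0003 0.0016 0.0006]
[ 0.38877541  0.76899823 -4.50675143]
```

View pics/m2.png

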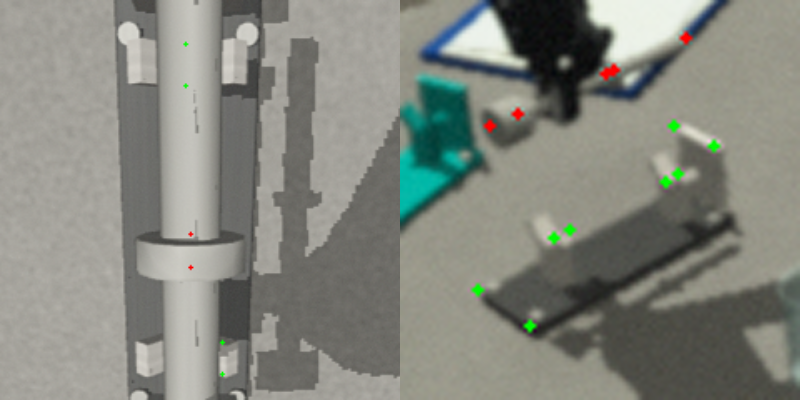

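step_arm --plan "0.005 -0.0043 0.05 0.0003 0.0016 0.0006;0 0 0.05 0 0 0;0 0 0.04 0 0 0;0 0 0 0 0 0;0 0 0 0 0 0"

```text
clock: 12.82
ee_pos: [607.4, -244.1, 76.6]
eef_rot: [[-0.995, 0.096, 0.001], [0.096, 0.995, 0.0], [-0.001, 0.001, -1.0]]
contact_force: [-0.2, -0.5, -3.3]
grip_width: 0.136
finger_force: 69.3
```

```bash
python3 - <<'E'
from h import *
s=delta([606.7,-243.6,39]); turn(Rg(-.0972,np.pi/2)); print(s["contact_force"])
E
```

```text
tcp [ 607.4 -244.1   76.6] tool mm [ 0.8  0.4 37.6] scaled [0.0013 0.0007 0.0626] n 38.0
turn scaled [0.0002 0.0004 0.0004]
[-0.15509773 -0.4749956  -3.32933254]
```

step_arm --plan "0.0013 0.0007 0.02 0 0 0;0 0 0.02 0 0 0;0 0 0.005 0 0 0;0 0 0 0 0 0"

```text
clock: 13.32
ee_pos: [605.9, -243.8, 47.9]
eef_rot: [[-0.995, 0.096, -0.001], [0.096, 0.995, 0.002], [0.001, 0.002, -1.0]]
contact_force: [0.9, 0.9, -4.1]
grip_width: 0.142
finger_force: 69.3
```

```bash
python3 - <<'E'
from h import *
s=delta([606.7,-243.6,39]); turn(Rg(-.0972,np.pi/2)); print(s["contact_force"])
C=cam("wrist"); im=imaging.capture("wrist"); np.savez("w6.npz",K=C[0],E=C[1],R=s["eef_rot"],p=s["ee_pos"])
T=lambda P:R.from_euler('z',-.0972).apply(np.array(P,float))+[572.6,-240.3,0]
for p in proj(C,T([[-64,17,66],[-64,-17,66],[48,17,66],[48,-17,66],[64,17,66]])): print(p.round()); cv2.circle(im,tuple(int(round(v)) for v in p),1,(0,255,0),-1)
cv2.imwrite("pics/w6.png",cv2.resize(im[0:330,180:460],None,fx=1.8,fy=1.8,interpolation=cv2.INTER_CUBIC))
E
```

```text
tcp [ 605.9 -243.8   47.9] tool mm [-0.8  0.3  8.9] scaled [-0.0013  0.0004  0.0148] n 9.0
turn scaled [ 0.0005 -0.0003  0.0002]
[ 0.94137449  0.93725296 -4.12729164]
[364.  23.]
[266.  23.]
[352. 298.]
[277. 298.]
[351. 327.]
```

View pics/w6.png

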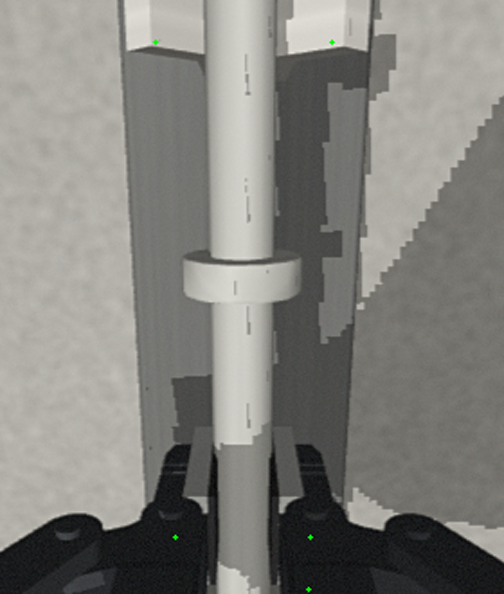

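```bash
python3 - <<'E'
import cv2,numpy as np
im=cv2.GaussianBlur(cv2.imread("pics/w6.png"),(5,5),0).astype(float).mean(2)
for v in (8,20,32,70,110,150,200,330,380,410):
    g=np.diff(im[v]); idx=[i for i in range(100,400) if abs(g[i])>7 and abs(g[i])==abs(g[max(0,i-5):i+6]).max()]
    print(v,[(i,int(g[i])) for i in idx])
E
```

```text
8 [(117, -20), (123, 27), (149, -8), (202, -16), (277, 10), (293, 22), (344, -8), (369, -26), (379, 18)]
20 [(124, 27), (149, -7), (203, -19), (267, -10), (276, 11), (285, 17), (351, 7), (369, -27)]
32 [(118, -20), (125, 27), (203, -20), (267, -11), (277, 11), (285, 22), (343, -8), (348, -8), (373, 31)]
70 [(120, -20), (205, 15), (243, -9), (274, -14), (369, 12), (388, 13)]
110 [(122, -17), (207, 12), (272, -10), (327, 11), (368, 25)]
150 [(125, -16), (208, 12), (273, -16), (323, 13), (370, 17)]
200 [(127, -18), (209, 12), (245, -12), (271, -10), (325, 13), (364, 18)]
330 [(135, -21), (212, 13), (246, -19), (271, -11), (320, 13), (341, -9), (353, 13)]
380 [(137, -17), (170, -12), (171, -12), (212, 20), (271, -13), (350, 14)]
410 [(139, -17), (175, -10), (212, 21), (245, -12), (270, -13), (348, 14)]
```

step_arm --plan "-0.0013 0.001 0.004 0 0 0.003;0 0 0.004 0 0 0;0 0 0.003 0 0 0;0 0 0 0 0 0"

```text
clock: 13.88
ee_pos: [606.7, -243.2, 41.4]
eef_rot: [[-0.994, 0.106, -0.001], [0.106, 0.994, 0.002], [0.001, 0.002, -1.0]]
contact_force: [-0.3, 0.0, -4.7]
grip_width: 0.14
finger_force: 69.3
```

step_arm --plan "0 0 0.002 0 0 0;0 0 0.001 0 0 0;0 0 0 0 0 0"

```text
clock: 14.25
ee_pos: [606.9, -243.4, 40.2]
eef_rot: [[-0.994, 0.106, 0.0], [0.106, 0.994, 0.001], [-0.0, 0.001, -1.0]]
contact_force: [-2.6, 0.6, 3.9]
grip_width: 0.139
finger_force: 70.2
```

step_arm --plan "0 0 -0.001 0 0 0;0 0 0 0 0 0;0 0 0 0 0 0" --grip -0.3

```text
clock: 14.62
ee_pos: [606.8, -243.3, 40.4]
eef_rot: [[-0.994, 0.106, -0.0], [0.106, 0.994, 0.001], [0.0, 0.001, -1.0]]
contact_force: [0.1, 0.3, -0.2]
grip_width: 0.345
finger_force: 0.0
```

step_arm --plan "0.013 0 0 0 0 0;0.013 0 0 0 0 0;0 0 0 0 0 0"

```text
clock: 15.0
ee_pos: [590.7, -241.6, 40.5]
eef_rot: [[-0.994, 0.106, -0.0], [0.106, 0.994, 0.001], [0.0, 0.001, -1.0]]
contact_force: [-0.1, -1.5, 1.0]
grip_width: 0.35
finger_force: 0.0
```

```bash
python3 - <<'E'
from h import *
s=sensors.sense(); print(s["contact_force"].round(1),s["grip_width"])
C=cam("wrist"); im=imaging.capture("wrist"); Cs=cam("scene"); sc=imaging.capture("scene")
x,y,z=s["eef_rot"].T; g=s["ee_pos"]-19*z
for k in (30,33,36,39): print(k,proj(C,[g+k*x,g+k*x-13*z]).round(1).tolist())
T=lambda P:R.from_euler('z',-.0972).apply(np.array(P,float))+[572.6,-240.3,0]
u,v=proj(Cs,T([[20,0,60]]))[0].astype(int)
a=cv2.resize(im[0:330,180:460],(467,550),interpolation=cv2.INTER_CUBIC); b=cv2.resize(sc[v-62:v+63,u-37:u+38],(330,550),interpolation=cv2.INTER_CUBIC)
cv2.imwrite("pics/m3.png",cv2.hconcat([a,b]))
E
```

```text
[-0.1 -1.5  1. ] 0.35020781943101587
30 [[314.1, 205.9], [314.0, 218.2]]
33 [[314.1, 199.0], [314.0, 210.6]]
36 [[314.1, 191.9], [314.0, 202.9]]
39 [[314.1, 184.8], [314.0, 195.1]]
```

View pics/m3.png

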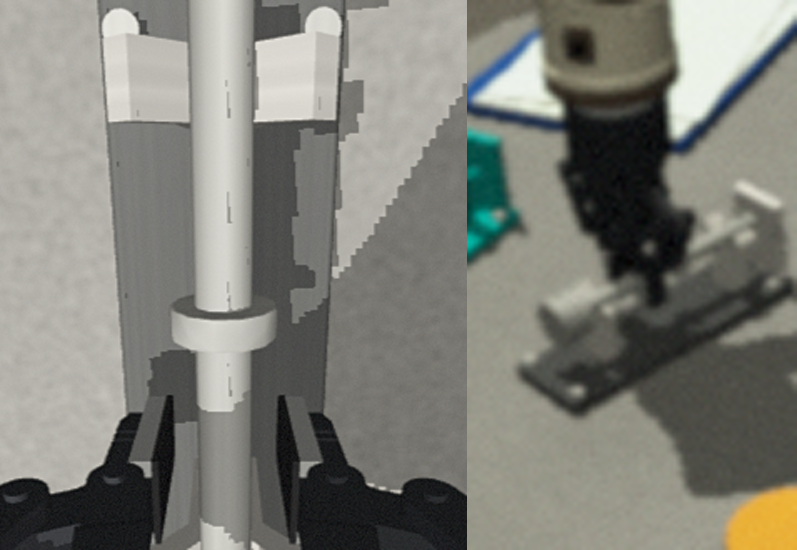

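step_arm --plan "0 0 0 0 0 0;0 0 0 0 0 0;0 0 0 0 0 0;0 0 0 0 0 0" --grip -1 --grip_force 60

```text
clock: 15.6
ee_pos: [591.4, -241.8, 40.6]
eef_rot: [[-0.994, 0.106, 0.0], [0.106, 0.994, 0.001], [0.0, 0.001, -1.0]]
contact_force: [-1.2, -2.0, 4.8]
grip_width: 0.143
finger_force: 58.6
```

step_arm --plan "-0.005 0 0 0 0 0;-0.005 0 0 0 0 0;-0.005 0 0 0 0 0;0 0 0 0 0 0;0 0 0 0 0 0"

```text
clock: 16.23
ee_pos: [599.6, -242.6, 40.4]
eef_rot: [[-0.994, 0.106, -0.002], [0.106, 0.994, 0.002], [0.002, 0.001, -1.0]]
contact_force: [-9.1, -1.4, 8.3]
grip_width: 0.143
finger_force: 59.0
```

```bash
python3 - <<'E'
from h import *
s=sensors.sense(); C=cam("wrist"); im=imaging.capture("wrist")
g=cv2.GaussianBlur(im,(3,3),0).astype(float).mean(2)
for c in (290,338):
    d=np.diff(g[:,c]); print(c,[(i,int(d[i])) for i in range(20,300) if abs(d[i])>8 and abs(d[i])==abs(d[max(0,i-4):i+5]).max()])
x,y,z=s["eef_rot"].T; q=s["ee_pos"]-19*z
for k in (30,33,36): print(k,proj(C,[q+k*x-13*z]).round(1).tolist())
T=lambda P:R.from_euler('z',-.0972).apply(np.array(P,float))+[572.6,-240.3,0]
print(proj(C,T([[-64,17,66],[-64,-17,66]])).round(1).tolist(), (R.from_euler('z',.0972).apply(q-[572.6,-240.3,0])).round(1))
E
```

```text
290 [(46, -47), (56, 11), (175, -15), (186, 35), (205, -27), (213, -17), (214, -17), (279, -37)]
338 [(45, -58), (186, 30), (205, -31), (275, 31), (284, -32)]
30 [[313.9, 218.1]]
33 [[313.9, 210.5]]
36 [[313.9, 202.8]]
[[361.9, 39.3], [259.5, 40.2]] [27.1  0.3 59.4]
```

step_arm --plan "0.004 0 -0.001 0 0 0;0.004 0 0 0 0 0;0.003 0 0 0 0 0;0 0 0 0 0 0"

```text
clock: 16.77
ee_pos: [593.4, -241.8, 40.8]
eef_rot: [[-0.994, 0.106, -0.001], [0.106, 0.994, 0.002], [0.001, 0.002, -1.0]]
contact_force: [0.4, -1.3, -1.6]
grip_width: 0.138
finger_force: 58.4
```

step_arm --plan "0.002 0 0 0 0 0;0.001 0 0 0 0 0;0 0 0 0 0 0"

```text
clock: 17.15
ee_pos: [591.8, -241.6, 40.9]
eef_rot: [[-0.994, 0.106, -0.001], [0.106, 0.994, 0.002], [0.001, 0.002, -1.0]]
contact_force: [-0.4, -1.5, -3.5]
grip_width: 0.148
finger_force: 58.4
```

step_arm --plan "0.001 0 0 0 0 0;0.001 0 0 0 0 0;0 0 0 0 0 0"

```text
clock: 17.52
ee_pos: [590.6, -241.5, 40.9]
eef_rot: [[-0.994, 0.106, -0.0], [0.106, 0.994, 0.002], [0.001, 0.002, -1.0]]
contact_force: [-0.6, -0.7, -3.8]
grip_width: 0.143
finger_force: 58.4
```

step_arm --plan "0.001 0 0 0 0 0;0.001 0 0 0 0 0;0 0 0 0 0 0"

```text
clock: 17.9
ee_pos: [589.4, -241.4, 40.9]
eef_rot: [[-0.994, 0.106, -0.0], [0.106, 0.994, 0.002], [0.001, 0.002, -1.0]]
contact_force: [-1.2, -0.3, -3.4]
grip_width: 0.137
finger_force: 58.4
```

step_arm --plan "0.001 0 0 0 0 0;0.001 0 0 0 0 0;0 0 0 0 0 0"

```text
clock: 18.27
ee_pos: [589.2, -241.4, 41.4]
eef_rot: [[-0.994, 0.106, 0.002], [0.106, 0.994, 0.001], [-0.002, 0.001, -1.0]]
contact_force: [8.6, -1.2, -4.2]
grip_width: 0.141
finger_force: 58.4
```

step_arm --plan "0.001 0 0 0 0 0;0 0 0 0 0 0"

```text
clock: 18.52
ee_pos: [589.1, -241.4, 41.6]
eef_rot: [[-0.994, 0.106, 0.003], [0.106, 0.994, 0.001], [-0.003, 0.001, -1.0]]
contact_force: [12.0, -1.4, -4.4]
grip_width: 0.144
finger_force: 58.4
```

step_arm --plan "0 0 0.0015 0 0 0;0 0 0 0 0 0"

```text
clock: 18.77
ee_pos: [589.2, -241.4, 40.9]
eef_rot: [[-0.994, 0.106, 0.003], [0.106, 0.994, 0.001], [-0.003, 0.001, -1.0]]
contact_force: [11.6, -1.2, -2.9]
grip_width: 0.138
finger_force: 58.6
```

Release.

step_arm --plan "0 0 0 0 0 0;0 0 0 0 0 0;0 0 0 0 0 0;0 0 0 0 0 0" --grip 0

```text
clock: 19.27
ee_pos: [587.7, -241.2, 40.1]
eef_rot: [[-0.994, 0.106, -0.0], [0.106, 0.994, 0.002], [0.0, 0.001, -1.0]]
contact_force: [-0.0, -0.3, 0.6]
grip_width: 0.499
finger_force: 0.0
```

```bash
python3 - <<'E'
from h import *
s=sensors.sense(); print(s["contact_force"].round(1),s["grip_width"],s["ee_pos"].round(1)); C=cam("wrist"); im=imaging.capture("wrist")
g=cv2.GaussianBlur(im,(3,3),0).astype(float).mean(2)
for c in (290,338):
    d=np.diff(g[:,c]); print(c,[(i,int(d[i])) for i in range(20,300) if abs(d[i])>8 and abs(d[i])==abs(d[max(0,i-4):i+5]).max()])
x,y,z=s["eef_rot"].T; q=s["ee_pos"]-19*z
for k in (30,33,36): print(k,proj(C,[q+k*x-13*z]).round(1).tolist())
print((R.from_euler('z',.0972).apply(q-[572.6,-240.3,0])).round(1))
E
```

```text
[-0.  -0.3  0.6] 0.4985992393816175 [ 587.7 -241.2   40.1]
290 [(33, 24), (81, -39), (179, -15), (191, 34), (210, -36), (252, 20)]
338 [(32, 54), (81, -61), (191, 32), (211, -29)]
30 [[314.0, 218.2]]
33 [[314.0, 210.6]]
36 [[314.0, 202.9]]
[15.1  0.5 59.1]
```

step_arm --plan "0 0 -0.001 0 0 0;0 0 0 0 0 0;0 0 0 0 0 0;0 0 0 0 0 0" --grip -1 --grip_force 40

```text
clock: 19.82
ee_pos: [587.7, -241.3, 40.8]
eef_rot: [[-0.994, 0.106, -0.0], [0.106, 0.994, 0.001], [0.0, 0.001, -1.0]]
contact_force: [-1.1, 0.7, 3.1]
grip_width: 0.149
finger_force: 39.1
```

step_arm --plan "0.001 0 0 0 0 0;0 0 0 0 0 0"

```text
clock: 20.08
ee_pos: [587.7, -241.3, 40.9]
eef_rot: [[-0.994, 0.106, 0.001], [0.106, 0.994, 0.001], [-0.001, 0.001, -1.0]]
contact_force: [5.3, -0.6, 0.9]
grip_width: 0.152
finger_force: 39.0
```

step_arm --plan "0 0 0 0 0 0;0 0 0 0 0 0;0 0 0 0 0 0;0 0 0 0 0 0" --grip 0

```text
clock: 20.58
ee_pos: [587.0, -241.1, 40.6]
eef_rot: [[-0.994, 0.106, -0.0], [0.106, 0.994, 0.002], [0.001, 0.002, -1.0]]
contact_force: [-0.2, -0.6, -0.5]
grip_width: 0.501
finger_force: 0.0
```

step_arm --plan "0 0 -0.02 0 0 0;0 0 -0.06 0 0 0;0 0 -0.1 0 0 0;0 0 -0.1 0 0 0;0 0 0 0 0 0;0 0 0 0 0 0"

```text
clock: 21.32
ee_pos: [587.0, -241.4, 209.1]
eef_rot: [[-0.994, 0.106, 0.0], [0.106, 0.994, 0.001], [0.0, 0.001, -1.0]]
contact_force: [0.3, 0.2, -0.8]
grip_width: 0.504
finger_force: 0.0
```

```bash
python3 - <<'E'
from h import *
from workcell import workorder
s=sensors.sense(); print(s["contact_force"].round(1),s["ee_pos"].round(1),s["clock"])
imaging.capture("wrist"); print([(d["extent"],d["confidence"]) for d in nets.spot_in("wrist","spindle")][:2],[d["extent"] for d in nets.spot_in("wrist","gauge")][:2])
print(workorder.hand_in())
E
```

```text
[ 0.3  0.2 -0.8] [ 587.  -241.4  209.1] 21.325
[([502.6, 0.0, 84.8, 34.9], 0.57)] [[274.0, 18.3, 77.0, 221.2], [1.7, 127.6, 195.0, 182.5]]
the job is handed in; nothing more can be done
None
```

I set the spindle in both vees, pressed its foot on the stop at about 12 N, released it and handed the job in at about 21 s. No verdict came back, and the last network check after release did not pick out the spindle in the vees.

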